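# Dock a battery pack and latch its hold-down bar

## Task

Put the battery pack that lies on the worktop into the empty bay of the charging dock, standing upright with its contacts down and fully home. Then swing the dock's hold-down bar over it and press the bar down until its tip snaps under the spring catch. Leave the tape measure, padlock and stapler where they are.

Things in the scene. Friction and masses are not known exactly. Their poses are not given: they have to be found in the camera images.
- pack: Loose black battery pack with a grey cap, block 110 x 48 x 70 mm, 0.45 kg. It starts lying on a narrow side: 110 long, 48 wide, 70 high, cap away from the robot. Origin: centre of the face it lies on; the block's middle is 35 mm along +z. x: along the 110 mm towards the cap, y: across the 48 mm, z: along the 70 mm. In the dock x points up; either way round will do.
- pack_foot (a point): Centre of the pack's contact end (two brass strips), far from the cap, 110 mm from the cap's outer face. This end goes down onto the bay's floor. Axes as the pack's.
- dock: Fixed grey charging dock, base plate 182 x 150 x 8 mm (x -94 to +88, y -57 to +93 mm). Origin: on the worktop under the bay's centre; x from the catch to the hinge (roughly away from the robot), z up. Beside the bay stands a charger housing, y +44 to +88 mm, 48 mm high. The catch bracket is at x -69 to -87 mm, 31 mm wide, 110 mm high (its spring leaf 151 mm).
- bay (a point): Centre of the bay's floor, 8 mm above the worktop; axes as the dock's. The bay is a well open at the top, inside 74 mm along x, 52 mm along y: the pack's 70 mm goes along x and its 48 mm along y, with 2 mm play each side. Its mouth flares by 5 mm each side from 32 mm to the rim 42 mm above the worktop. The seated pack's top is 118 mm above the worktop.
- hold_bar (a joint): Angle of the steel hold-down bar, rad: 0 = level, shut over the pack's top; grows as it is raised; 1.57 upright, up to 2.2 leaning back away from the bay. It stays where it is left (hinge friction 0.11 N m). The bar is 18 mm wide (y), 5 mm thick, 128 mm from hinge axis to tip; shut, its tip is at dock x = -66 mm.
- bar_hinge (a point): Middle of the bar's hinge axis, at dock (62, 0, 128) mm; the axis runs along dock y. A point of the bar r from it is at dock x = 62 mm - r cos(angle), z = 128 mm + r sin(angle). The hinge bracket spans dock x 51 to 73 mm, 31 mm wide, 138 mm high. The point's axes turn with the bar: x from tip to hinge.
- bar_pad (a point): Middle of the ribbed black thumb pad (26 x 18 mm, 4 mm proud) on the bar's upper face, 98 mm from the hinge axis: the place to press. Shut, it is at dock (-36, 0, 134.5) mm.
- catch (a joint): Deflection of the spring catch at the bar's tip, rad: 0 = at rest, hooked nose inwards. The tip pushes it out by about 0.06 as it passes (some 4 to 8 N on the pad) and it springs back over the tip when the bar is level; the bar's top is then 1.5 mm below the nose. Not pressed home, the tip lies on the nose at a bar angle of about 0.09.
- tape_measure: Loose red steel tape measure, 66 x 94 x 35 mm, lying between the dock and the pack; leave alone. Origin: centre of its underside.
- padlock: Loose brass padlock lying flat, 64 x 40 x 18 mm, in the middle of the worktop behind the tape measure; leave alone. Origin: centre of its underside.
- stapler: Loose red and black stapler, 34 x 150 x 60 mm, at the right side of the worktop; leave alone. Origin: centre of its underside.

How it is judged:
By the outcome, as a careful person would: the job done as asked, in the order asked, and still so for the second after the job is handed in, with the robot touching nothing.
It also fails if it takes over 72 s, if anything falls off the work surface, if the arm or the gripper's body presses on something with over 40 N, if the wrist force passes 120 N, or if a joint passes its speed limit or range.

## Robot

A 6-joint arm with a two-finger parallel gripper is mounted at the origin on a cart in front of the work surface, level with it; the furniture and walls round the work are solid. World frame = base frame: x ahead of the robot, y to its left, z up, the work surface at z = 0. Lengths are in m, angles in rad, forces in N, time in s.
With the tool pointing down it reaches from about 0.35 to 0.975 m from the base axis. Payload 4.9 kg.
Tool frame: the origin (TCP) lies midway between the tips of the shut fingers; the grasp point (between the pads) lies 19 mm behind it; z points along the fingers, y is the line along which they close (so a half turn about z gives the same grasp; the last joint's range is limited). The gripper opens to 85 mm and grips with 20 to 120 N. Pads are 22 mm wide; open, the fingers measure 114 mm over their backs; the gripper's body (76 mm by 85 mm) begins 54 mm behind the grasp point. The pads swing forward as they close: fully open they stand 13 mm farther back than shut.
Start: joints at [-1.271, 0.053, 1.613, -0, 1.476, -0.119], TCP at [0.254, -0.571, 0.231] pointing down, gripper open.
Joint ranges: [-3.01, 3.01], [-1.01, 2.22], [0.06, 2.58], [-1.02, 4.17], [0.09, 2.62], [-3.14, 3.14]. Speed limits (rad/s): [2.57, 2.57, 3.14, 3.14, 3.14, 3.14].

## Interface

Orientations are given as a unit quaternion [x, y, z, w].
In Python, from bench import env, cams, probe_bus gives the robot as it stands (env), with the cameras (cams) and the readings (probe_bus).
- The arm moves only by the shell command python3 nudge.py 'ROWS' [OPENING]. ROWS is a JSON list of rows, 1 to 10 of them, each an object with the fields trans (a list: dx, dy, dz in m), rz (a turn about the tool's z in rad); a field left out counts as zero; each row is the pose to reach, as a shift and turn from the pose commanded when the command began, along the tool's axes at that moment; what a row does not reach only later rows make up. A row lasts 1/12 s, in which the tool goes at most 0.0417 m and 0.125 rad, less where a joint would pass 70% of its speed; a pose out of reach is approached as far as the arm can. OPENING is the finger opening in m, set as the command begins (- or left out keeps the last). The fingers move at their own pace and stop on an object; the grip force is fixed at half the most. Time passes only in rows, so rows that do not move let the fingers close. It prints the time, the measured TCP pose, the force, the opening and the grip force at its end. Input that does not fit is refused with a message, and nothing moves.
- probe_bus.state(): the state, without advancing time (a new reading comes with each control period).
- cams.grab_frame(name): name is "scene" or "top" or "wrist"; returns a dict with "color" (400x640x3 uint8, red, green, blue), "camera_matrix" (3x3 intrinsics, pixels), "rvec" (rotation vector, rad) and "tvec" (3), from world to camera coordinates, as OpenCV has them. Camera axes: x right, y down, z forward; pixel columns grow to the right and rows downward; lengths in m; the calibration is good to about 2 mm. A picture is of the moment at which its call begins. There is no depth.
- env.job_done(): hands the job in; it is judged then, once.
The state is a dict: "clock": time; "joint_pos": joint angles; "joint_vel": joint speeds; "joint_torque": joint torques, N m; "ee_pos": TCP position; "tcp_rot": TCP orientation; "force": force on the tool from outside, world axes, zero at the start; "moment": the same for the moment, N m; "width": finger opening in m; "grasp_force": force on a finger pad.
Only numpy, scipy, OpenCV 4.12 (cv2) and the standard library are available. Lean on these libraries where they do the work, as an engineer would, in place of code of your own. Each camera call takes 0.05 s, during which the arm holds its last target. There are 200 camera calls.

## Working session

There is one attempt and no reset: what is moved stays moved. The work goes in short steps, Python scripts to look and compute and a shell command to move; the robot and the scene stay as the last step left them, time stands still between calls to the robot, and variables do not carry over. Pictures are saved under pics/ and viewed, at most 10 in all, crops included, and the job is handed in when it is done.

```bash
ls; mkdir -p pics
python3 - <<'E'
from bench import env, cams, probe_bus
import cv2,pickle
d={}
for n in("scene","top"):
    f=cams.grab_frame(n);d[n]=f
    cv2.imwrite(f"pics/{n}0.png",f["color"][:,:,::-1])
    print(n,f["camera_matrix"].tolist(),f["rvec"],f["tvec"])
pickle.dump(d,open("f0.pkl","wb"))
s=probe_bus.state();print(s)
E
```

```text
bench.py
nudge.py
pics
scene [[434.2635943793921, 0.0, 321.75541033200847], [0.0, 434.2635943793921, 202.5266920513654], [0.0, 0.0, 1.0]] [ 0.59092437 -2.60419691  1.2097744 ] [0.4382894  0.26158218 1.09536039]
top [[365.27426090706075, 0.0, 320.7063080232693], [0.0, 365.27426090706075, 198.24502310512057], [0.0, 0.0, 1.0]] [ 2.16528636 -2.15817694  0.060983  ] [-0.07263296  0.51881063  0.99614596]
{'clock': 0.1, 'joint_pos': array([-1.27097695e+00,  5.32812772e-02,  1.61414916e+00,  1.98641388e-05,
        1.47602334e+00, -1.18990620e-01]), 'joint_vel': array([-0.00051593, -0.00032647, -0.00262427, -0.00026045, -0.00065787,
       -0.00177913]), 'joint_torque': array([ 3.64794369e-04, -3.94906175e+01, -3.71362388e+01, -7.60941748e-05,
        3.94882460e-03, -1.29594920e-05]), 'ee_pos': array([ 0.25401348, -0.57043412,  0.2301964 ]), 'tcp_rot': array([ 9.78154549e-01,  2.07876914e-01, -7.41751148e-05, -9.27650972e-04]), 'force': array([-0.16620356,  0.8322991 , -1.17055769]), 'moment': array([-0.017202  , -0.0224253 , -0.00171183]), 'grasp_force': 0.0, 'width': 0.0854033875672307}
```

View pics/scene0.png

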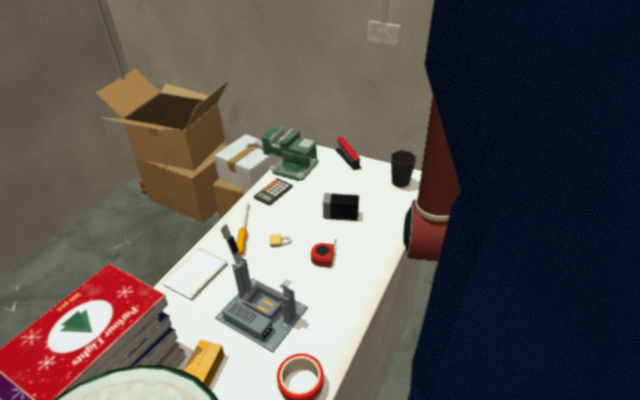

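View pics/top0.png

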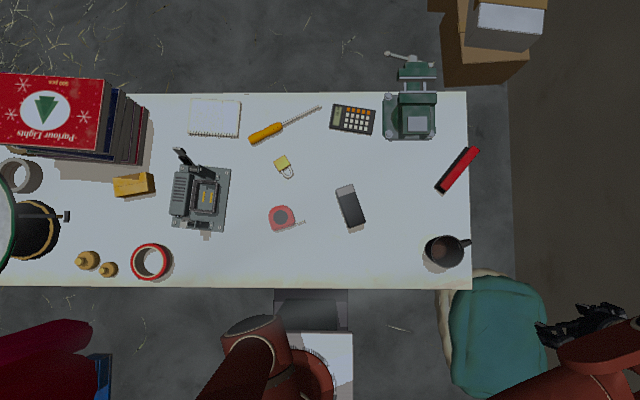

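The scene view shows the dock near (262,310), pack (341,206), tape (322,254) and padlock (280,240). The top view shows the dock at (200,197), pack (350,206), tape (282,218), padlock (284,166) and stapler (457,170). I'll enlarge both for corner measurements.

Run:
```python
import cv2,pickle,numpy as np
d=pickle.load(open("f0.pkl","rb"))
def crop(n,x,y,w,h,k):
    c=cv2.resize(d[n]["color"][y:y+h,x:x+w,::-1],None,fx=k,fy=k,interpolation=cv2.INTER_CUBIC)
    for i in range(0,w,10): cv2.putText(c,str(x+i),(i*k,8),0,.3,(255,0,255),1);cv2.line(c,(i*k,10),(i*k,14),(255,0,255),1)
    for i in range(10,h,10): cv2.putText(c,str(y+i),(0,i*k),0,.3,(255,0,255),1);cv2.line(c,(22,i*k),(26,i*k),(255,0,255),1)
    return c
a=crop("top",162,140,80,100,6)[:, :]
b=crop("top",328,178,40,55,8)
m=np.zeros((600,800,3),np.uint8);m[:600,:480]=a;m[:440,480:800]=b;cv2.imwrite("pics/t1.png",m)
a=crop("scene",212,220,100,132,4)
b=crop("scene",318,185,45,40,8)
m=np.zeros((528,760,3),np.uint8);m[:528,:400]=a;m[:320,400:760]=b;cv2.imwrite("pics/s1.png",m)
```

```text
(no output)
```

View pics/t1.png

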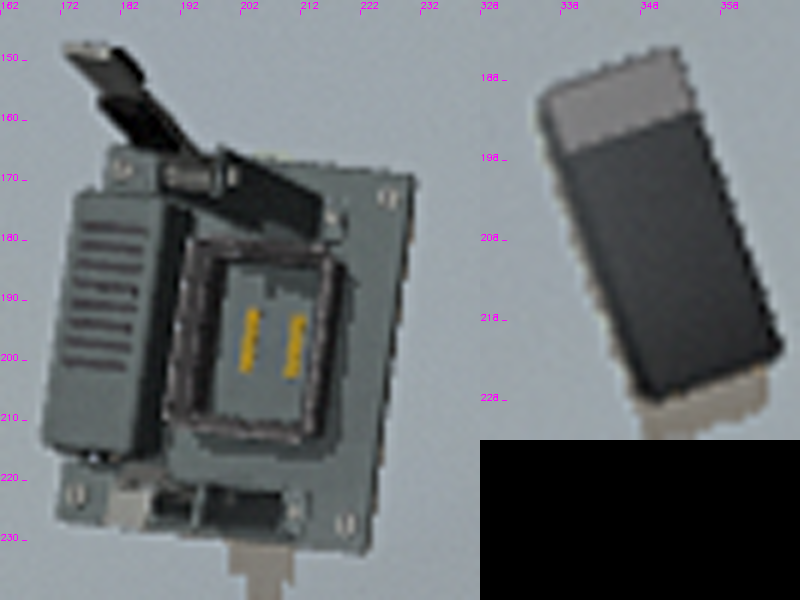

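View pics/s1.png

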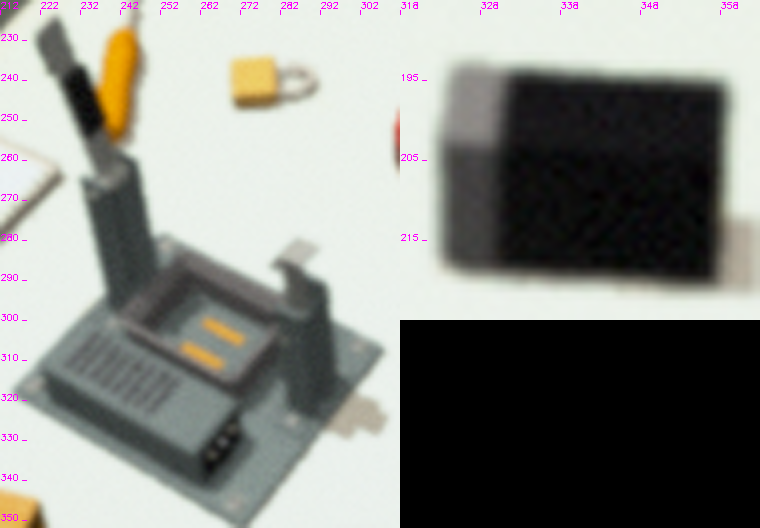

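Pack top corners in the top view are about (336,190), (352,184), (366,222) and (349,228). Dock plate corners are at top (231,169), (222.5,232), (172,227), (179.5,165) and scene (308,307.5), (253,279), (216,317.5), (273,352). The bay is empty and the bar leans back. Next I fit poses from both views.

```bash
cat > h.py <<'E'
import cv2,pickle,numpy as np
from scipy.optimize import minimize,least_squares
from scipy.spatial.transform import Rotation as R
def proj(f,P): return cv2.projectPoints(np.asarray(P,float).reshape(-1,3),f["rvec"],f["tvec"],f["camera_matrix"],None)[0][:,0]
def place(p,L): # p=x,y,yaw,z
    return R.from_euler("z",p[2]).apply(np.asarray(L,float))+[p[0],p[1],p[3]]
def tri(fa,ua,fb,ub):
    g=lambda X:np.r_[proj(fa,X)[0]-ua,proj(fb,X)[0]-ub]
    r=least_squares(g,[.6,0,.1]);return r.x,np.abs(r.fun).max()
E
python3 - <<'E'
from h import *
d=pickle.load(open("f0.pkl","rb"))
T,S=d["top"],d["scene"]
L=np.array([[88,-57,8],[-94,-57,8],[-94,93,8],[88,93,8],[0,0,8]])/1e3
ut=np.array([[230.8,169.2],[222.5,232.2],[171.7,226.7],[179.5,164.7],[207.3,197.3]])
us=np.array([[253.25,279.25],[308,307.5],[273,351.75],[215.75,317.5],[265.1,305.9]])
for i in range(5):print(i,*tri(T,ut[i],S,us[i]))
g=lambda p:np.r_[proj(T,place(p,L))-ut,proj(S,place(p,L))-us].ravel()
r=least_squares(g,[.6,.3,0,0]);D=r.x;print("dock",D,"\n",r.fun.reshape(-1,2).round(1).tolist())
x,e=tri(T,[176.7,147.5],S,[224.5,227]);q=R.from_euler("z",-D[2]).apply(x-[D[0],D[1],0]);print("tip",x,e,"dock frame",q,"ang",np.arctan2(q[2]-.128,.062-q[0]))
B=np.array([[a,b,c] for a in(0,.11) for b in(-.024,.024) for c in(0,.07)])
M={}
for n,(x,y,w,h) in dict(top=(328,178,42,57),scene=(315,185,50,42)).items():
    g=cv2.cvtColor(d[n]["color"],cv2.COLOR_RGB2GRAY);m=np.zeros((400,640));m[y:y+h,x:x+w]=g[y:y+h,x:x+w]<140;M[n]=cv2.GaussianBlur(cv2.resize(m,None,fx=4,fy=4),(0,0),3)
def cost(p):
    c=0
    for n in M:
        h=cv2.convexHull(((proj(d[n],place(p,B))+.5)*4-.5).astype(np.float32))
        k=np.zeros((1600,2560));cv2.fillConvexPoly(k,np.round(h*16).astype(int),1,shift=4)
        c+=np.abs(cv2.GaussianBlur(k,(0,0),3)-M[n]).sum()
    return c
x,e=tri(T,[336.1,190.2],S,[326,194]);print("cap corner",x,e)
for st in ([.5,-.1,.3,0],):
    r=minimize(cost,st,method="Nelder-Mead",options=dict(initial_simplex=np.array(st)+np.vstack([np.zeros(4),np.diag([.03,.03,.2,.02])]),maxiter=250))
    print("pack",r.x,r.fun,M["top"].sum(),M["scene"].sum())
E
```

```text
0 [0.60321705 0.18864916 0.00294804] 0.3190179187218405
1 [0.42419637 0.20797415 0.00435228] 0.27649197605384757
2 [0.4393402  0.35364873 0.00654936] 0.36528856831196777
3 [0.61578577 0.33595847 0.01013576] 0.10559923193198983
4 [0.52301379 0.25306806 0.00905063] 0.2759361168774035
dock [ 0.52228449  0.25314774 -0.10318394 -0.00181979] 
 [[0.3, -0.1], [0.3, 0.2], [-0.7, -0.0], [0.4, -0.9], [0.2, 0.1], [-0.4, -1.3], [1.0, -0.8], [0.3, 0.9], [-1.1, 0.6], [0.6, 0.9]]
tip [0.61144764 0.24428717 0.24100521] 0.8231396762402028 dock frame [0.08960156 0.00037044 0.24100521] ang 1.8103562624679717
cap corner [ 0.53074786 -0.11367232  0.10256685] 0.9619436173236977
pack [ 0.44225575 -0.16872424  0.34280137  0.00338556] 3674.968192279617 14912.0 14160.000000000002
```

```bash
python3 nudge.py '[{"trans":[0.3,-0.195,0],"rz":0.076},{"trans":[0.3,-0.195,0],"rz":0.076},{"trans":[0.3,-0.195,0],"rz":0.076},{"trans":[0.3,-0.195,0],"rz":0.076},{"trans":[0.3,-0.195,0],"rz":0.076},{"trans":[0.3,-0.195,0],"rz":0.076},{"trans":[0.3,-0.195,0],"rz":0.076},{"trans":[0.3,-0.195,0],"rz":0.076},{"trans":[0.3,-0.195,0],"rz":0.076},{"trans":[0.3,-0.195,0],"rz":0.076}]' 0.085
```

```text
clock: 0.93
ee_pos: [0.4506, -0.2669, 0.2308]
tcp_rot: [0.985, 0.173, 0.0, -0.001]
force: [-0.2, 0.2, 0.1]
width: 0.0849
grasp_force: 0.0
```

```bash
python3 nudge.py '[{"trans":[0.128,-0.098,0]},{"trans":[0.128,-0.098,0]},{"trans":[0.128,-0.098,0]},{"trans":[0.128,-0.098,0]},{"trans":[0.128,-0.098,0]},{"trans":[0.128,-0.098,0]}]'
python3 - <<'E'
from h import *
from bench import env, cams, probe_bus
d={n:cams.grab_frame(n) for n in("wrist","scene")};pickle.dump(d,open("f1.pkl","wb"))
f=d["wrist"];im=f["color"].copy();s=probe_bus.state();print(s["ee_pos"],s["tcp_rot"])
p=[.4423,-.1687,.343,0]
B=np.array([[a,b,c] for a in(0,.11) for b in(-.024,.024) for c in(0,.07)])
for u in proj(f,place(p,B)): cv2.circle(im,tuple(int(v) for v in u.round()),2,(255,0,255),-1)
cv2.imwrite("pics/w1.png",im[:,:,::-1])
E
```

```text
clock: 1.43
ee_pos: [0.5368, -0.1346, 0.2307]
tcp_rot: [0.985, 0.172, -0.001, -0.0]
force: [-1.1, 0.6, -0.0]
width: 0.0847
grasp_force: 0.0
[ 0.53603037 -0.13629607  0.23082527] [ 9.85397742e-01  1.70267335e-01 -5.65892327e-04  7.00593993e-05]
```

View pics/w1.png

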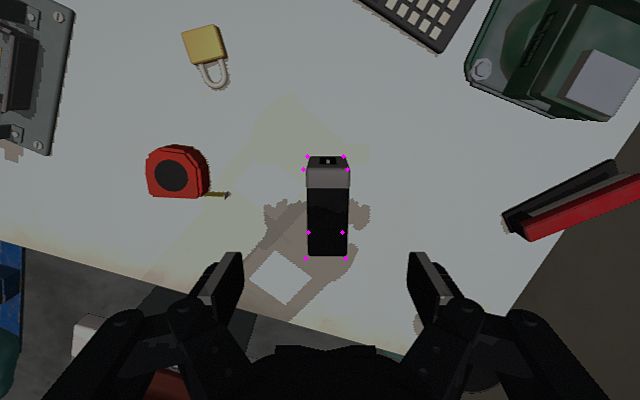

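The wrist view confirms the pack: its top face spans columns 306–350 and rows 168–256, within about 2 mm of the fit. The fingers straddle it centrally. I'll grasp near the cap end, so the pack can swing foot-down in the pads.

```bash
python3 nudge.py '[{"trans":[0.006,0,0.04]},{"trans":[0.006,0,0.08]},{"trans":[0.006,0,0.12]},{"trans":[0.006,0,0.15]},{"trans":[0.006,0,0.18]},{"trans":[0.006,0,0.2]},{"trans":[0.006,0,0.207]},{"trans":[0.006,0,0.207]}]'
python3 nudge.py '[{},{},{},{},{},{},{}]' 0.03
python3 nudge.py '[{"trans":[0,0,-0.04]},{"trans":[0,0,-0.08]},{"trans":[0,0,-0.12]},{"trans":[0,0,-0.13]},{"trans":[0,0,-0.13]},{"trans":[0,0,-0.13]}]'
python3 - <<'E'
from h import *
from bench import env, cams, probe_bus
d={n:cams.grab_frame(n) for n in("wrist","scene")}
a=d["wrist"]["color"][100:400,160:500];b=d["scene"]["color"][140:260,260:430]
b=cv2.resize(b,None,fx=2.5,fy=2.5);m=np.hstack([a,b]);print(m.shape);cv2.imwrite("pics/g1.png",m[:,:,::-1])
E
```

```text
clock: 2.2
ee_pos: [0.5399, -0.1342, 0.022]
tcp_rot: [0.986, 0.169, -0.002, -0.001]
force: [0.7, 0.2, -0.2]
width: 0.085
grasp_force: 0.0
clock: 2.78
ee_pos: [0.544, -0.1344, 0.0268]
tcp_rot: [0.985, 0.171, 0.002, 0.001]
force: [-0.7, -1.2, 6.1]
width: 0.0473
grasp_force: 62.6
clock: 3.28
ee_pos: [0.5416, -0.1331, 0.1531]
tcp_rot: [0.985, 0.171, -0.0, -0.0]
force: [0.0, 0.2, -5.8]
width: 0.0475
grasp_force: 65.5
(300, 765, 3)
```

View pics/g1.png

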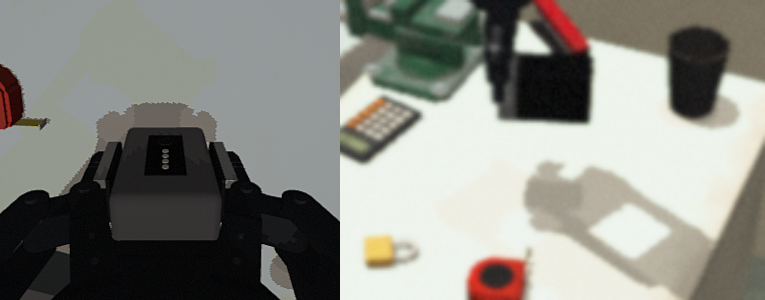

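The pack is held across its width, but the pads' friction keeps it level: in the crop it spans (500–590, 55–122). I'll lower it so a swing just clears the table, then ease the grip to let it pivot.

```bash
python3 nudge.py '[{"trans":[0,0,0.03]},{"trans":[0,0,0.056]},{"trans":[0,0,0.056]}]'
python3 nudge.py '[{}]' 0.046
python3 nudge.py '[{}]' 0.047
python3 - <<'E'
from bench import env, cams, probe_bus
s=probe_bus.state();print(s["force"],s["moment"],s["width"],s["grasp_force"])
E
python3 nudge.py '[{}]' 0.0475
python3 - <<'E'
from bench import env, cams, probe_bus
s=probe_bus.state();print(s["force"],s["moment"],s["width"],s["grasp_force"])
E
```

```text
clock: 3.63
ee_pos: [0.5359, -0.131, 0.0887]
tcp_rot: [0.985, 0.17, -0.007, -0.005]
force: [-2.4, 0.8, -6.0]
width: 0.0473
grasp_force: 65.2
clock: 3.72
ee_pos: [0.5389, -0.1322, 0.0936]
tcp_rot: [0.985, 0.171, -0.004, -0.003]
force: [-0.8, -0.2, -3.9]
width: 0.0475
grasp_force: 65.2
clock: 3.8
ee_pos: [0.5418, -0.1333, 0.0977]
tcp_rot: [0.985, 0.171, -0.001, -0.0]
force: [-0.6, 1.1, -3.5]
width: 0.0467
grasp_force: 65.3
[-0.61807074  1.08380944 -3.54265733] [ 0.01000491 -0.19849937  0.00545695] 0.04667437287137054 65.25966882705688
clock: 3.88
ee_pos: [0.5431, -0.1338, 0.0996]
tcp_rot: [0.985, 0.171, 0.001, 0.001]
force: [-0.4, 1.3, -4.3]
width: 0.0476
grasp_force: 34.0
[-0.38203933  1.27199707 -4.25381516] [ 0.10654729 -0.19459066 -0.00457839] 0.04758425112930998 34.04463350772858
```

Grip force falls with the opening command (34 N at 0.0475), so I'll continue in small steps.

```bash
cat > st.py <<'E'
from bench import env, cams, probe_bus
s=probe_bus.state();print(s["moment"].round(3),s["width"].round(5),s["grasp_force"])
E
python3 nudge.py '[{}]' 0.0478|tail -3;python3 st.py
python3 nudge.py '[{}]'|tail -3;python3 st.py
python3 nudge.py '[{}]' 0.048|tail -3;python3 st.py
python3 nudge.py '[{}]'|tail -3;python3 st.py
```

```text
force: [0.6, 0.2, -3.8]
width: 0.048
grasp_force: 13.5
force: [-0.6, 0.1, -4.1]
width: 0.0479
grasp_force: 13.3
force: [-0.1, -0.4, -0.4]
width: 0.0479
grasp_force: 0.1
force: [0.4, 0.2, -0.5]
width: 0.048
grasp_force: 0.0Traceback (most recent call last):
  File "st.py", line 2, in <module>
    s=probe_bus.state();print(s["moment"].round(3),s["width"].round(5),s["grasp_force"])
                                             ^^^^^^^^^^^^^^^^
AttributeError: 'float' object has no attribute 'round'
Traceback (most recent call last):
  File "st.py", line 2, in <module>
    s=probe_bus.state();print(s["moment"].round(3),s["width"].round(5),s["grasp_force"])
                                             ^^^^^^^^^^^^^^^^
AttributeError: 'float' object has no attribute 'round'
Traceback (most recent call last):
  File "st.py", line 2, in <module>
    s=probe_bus.state();print(s["moment"].round(3),s["width"].round(5),s["grasp_force"])
                                             ^^^^^^^^^^^^^^^^
AttributeError: 'float' object has no attribute 'round'
Traceback (most recent call last):
  File "st.py", line 2, in <module>
    s=probe_bus.state();print(s["moment"].round(3),s["width"].round(5),s["grasp_force"])
                                             ^^^^^^^^^^^^^^^^
AttributeError: 'float' object has no attribute 'round'
```

The grip went to zero, so the pack may have dropped. Looking.

```bash
sed -i 's/s\["width"\].round(5)/round(float(s["width"]),5)/' st.py
python3 - <<'E'
from h import *
from bench import env, cams, probe_bus
d={n:cams.grab_frame(n) for n in("wrist","scene")};pickle.dump(d,open("f2.pkl","wb"))
a=d["wrist"]["color"][100:400,160:500];b=d["scene"]["color"][140:260,260:430]
b=cv2.resize(b,None,fx=2.5,fy=2.5);m=np.hstack([a,b]);cv2.imwrite("pics/g2.png",m[:,:,::-1])
E
```

```text
(no output)
```

View pics/g2.png

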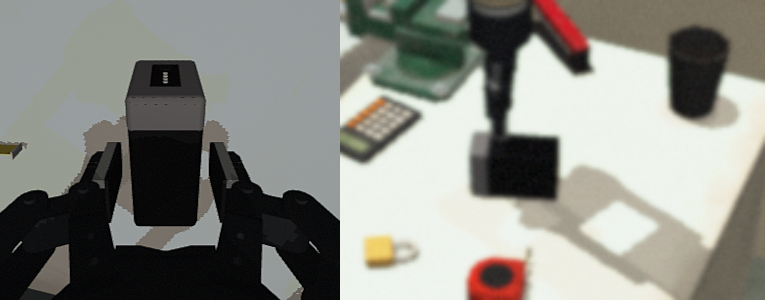

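The pack lies flat again, cap still away from the robot, with its wrist-image top-face corners at about (286,197), (364,197), (356,326) and (292,324). I'll refit the pose.

Run:
```python
from h import *
from bench import env, cams, probe_bus
d=pickle.load(open("f2.pkl","rb"));W=d["wrist"]
L=np.array([[110,24,70],[110,-24,70],[0,-24,70],[0,24,70],[110,24,0],[110,-24,0]])/1e3
u=np.array([[286,197],[364,197],[356,326],[292,324],[297,160],[355,160]])
g=lambda p:(proj(W,place(p,L))-u).ravel()
r=least_squares(g,[.44,-.17,.343,0]);print(r.x,r.fun.reshape(-1,2).round(1).tolist())
g=lambda p:(proj(W,place([*p,0],L))-u).ravel()
r=least_squares(g,[.44,-.17,.343]);print(r.x,r.fun.reshape(-1,2).round(1).tolist())
s=probe_bus.state();print(s["ee_pos"],s["clock"])
v=proj(d["scene"],place([*r.x,0],L));print(((v-[260,140])*2.5+[340,0]).round().tolist())
```

```text
[ 0.46381359 -0.16193899  0.33210378 -0.00409465] [[2.4, -6.7], [-1.3, -6.0], [-0.8, 1.2], [0.8, 2.8], [0.9, 6.1], [-2.4, 6.6]]
[ 0.46548669 -0.16133807  0.33215663] [[1.5, -7.4], [-0.4, -6.7], [-0.1, 3.5], [0.1, 5.0], [0.4, 5.1], [-1.9, 5.6]]
[ 0.54305631 -0.13385764  0.09972314] 4.3167
[[476.0, 154.0], [481.0, 130.0], [570.0, 135.0], [567.0, 160.0], [478.0, 197.0], [483.0, 172.0]]
```

Run:
```python
from h import *
d=pickle.load(open("f2.pkl","rb"));W=d["wrist"];S=d["scene"]
L=np.array([[110,24,70],[110,-24,70],[0,-24,70],[0,24,70],[110,24,0],[110,-24,0]])/1e3
u=np.array([[286,197],[364,197],[356,326],[292,324],[297,160],[355,160]])
pl=lambda p:R.from_euler("zy",[p[2],-p[4]]).apply(L)+[p[0],p[1],p[3]]
g=lambda p:(proj(W,pl(p))-u).ravel()
r=least_squares(g,[.45,-.17,.343,0.01,0.1]);print(r.x,r.fun.reshape(-1,2).round(1).tolist());print(pl(r.x).round(3).tolist())
print(((proj(S,pl(r.x))-[260,140])*2.5+[340,0]).round().tolist())
```

```text
[ 0.47262226 -0.16185809  0.34147775 -0.0050245   0.12008882] [[-1.4, -1.1], [-0.8, 0.1], [-0.7, 0.2], [1.2, 0.2], [1.4, 0.1], [1.2, 0.7]]
[[0.559, -0.102, 0.076], [0.575, -0.148, 0.078], [0.472, -0.184, 0.065], [0.456, -0.139, 0.064], [0.568, -0.102, 0.006], [0.584, -0.148, 0.008]]
[[478.0, 151.0], [483.0, 125.0], [570.0, 138.0], [568.0, 164.0], [473.0, 192.0], [478.0, 166.0]]
```

```bash
python3 nudge.py '[{"trans":[0,0,-0.03]},{"trans":[0,0,-0.06]},{"trans":[0,0,-0.1]},{"trans":[0,0,-0.1]},{"trans":[0,0,-0.1]}]' 0.085
cat > fit.py <<'E'
from h import *
from bench import env, cams, probe_bus
def fitpack(st,flat=True):
    d={n:cams.grab_frame(n) for n in("wrist","top")};pickle.dump(d,open("fl.pkl","wb"))
    B=np.array([[a,b,c] for a in(0,.11) for b in(-.024,.024) for c in(0,.07)])
    if not flat: B=np.array([[a,b,c] for a in(-.035,.035) for b in(-.024,.024) for c in(0,.11)])
    M={}
    for n in d:
        h=proj(d[n],place(st,B));x0,y0=(h.min(0)-8).astype(int);x1,y1=(h.max(0)+8).astype(int)
        x0,y0=max(x0,0),max(y0,0)
        g=cv2.cvtColor(d[n]["color"],cv2.COLOR_RGB2GRAY);roi=np.zeros((400,640),np.uint8);roi[y0:y1,x0:x1]=1
        M[n]=((g<118)&(roi>0)).astype(float),roi
    def cost(p):
        c=0
        for n in M:
            h=cv2.convexHull(proj(d[n],place(p,B)).astype(np.float32))
            k=np.zeros((400,640),np.float32);cv2.fillConvexPoly(k,np.round(h*16).astype(int),1,cv2.LINE_AA,shift=4)
            if n=="wrist":c+=(np.abs(k-M[n][0])*M[n][1]).sum()/M[n][0].sum()
        return c
    st=np.array(st);r=minimize(cost,st,method="Nelder-Mead",options=dict(initial_simplex=st+np.vstack([np.zeros(4),np.diag([.012,.012,.06,.005])])))
    s=probe_bus.state();print(r.x.round(4),round(r.fun,3),s["ee_pos"].round(4),s["tcp_rot"].round(4),s["clock"])
    return d,M,r.x,B
E
python3 - <<'E'
from fit import *
d,M,p,B=fitpack([.468,-.163,.34,0])
cs=[]
im=d["wrist"]["color"].copy();im[(M["wrist"][0]>0)]//=2
for u in proj(d["wrist"],place(p,B)): cv2.circle(im,tuple(int(v) for v in u.round()),2,(255,0,255),-1)
cv2.imwrite("pics/g3.png",im[100:,100:560,::-1])
E
```

```text
clock: 4.73
ee_pos: [0.5445, -0.1344, 0.2031]
tcp_rot: [0.985, 0.171, 0.004, 0.002]
force: [0.0, 0.1, -0.2]
width: 0.0848
grasp_force: 0.0
[ 0.4758 -0.1512  0.2572  0.032 ] 0.16 [ 0.5421 -0.1335  0.1983] [9.853e-01 1.706e-01 1.000e-04 1.000e-04] 4.8333
```

View pics/g3.png

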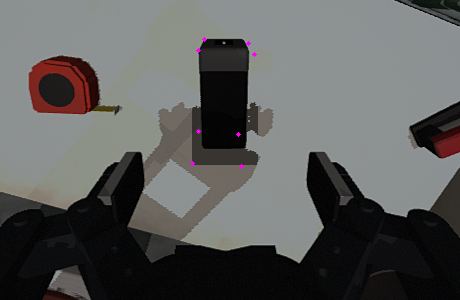

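The mask caught the shadow. From the view, the top-face corners are (298,152), (349,152), (346,248), (304,248) and the far lower cap corners are (303,139), (346,139), so I refit from those.

Run:
```python
from h import *
d=pickle.load(open("fl.pkl","rb"));W=d["wrist"]
L=np.array([[110,24,70],[110,-24,70],[0,-24,70],[0,24,70],[110,24,0],[110,-24,0]])/1e3
u=np.array([[298,152],[349,152],[346,248],[304,248],[303,139],[346,139]])
pl=lambda p:R.from_euler("zy",[p[2],-p[4]]).apply(L)+[p[0],p[1],p[3]]
for f in(lambda p:[p[0],p[1],p[2],0,0],lambda p:[p[0],p[1],p[2],p[3],p[4]]):
    g=lambda p:(proj(W,pl(f(p)))-u).ravel()
    r=least_squares(g,[.465,-.16,.34,0,0]);print(r.x,r.fun.reshape(-1,2).round(1).tolist())
```

```text
[ 0.47559991 -0.16004596  0.34964469  0.          0.        ] [[1.1, -2.6], [0.1, -3.0], [1.1, 2.7], [-1.3, 3.1], [0.8, 0.7], [-1.9, 0.4]]
[ 0.47687263 -0.16117221  0.35468221 -0.01132862  0.06300726] [[1.0, 0.2], [-1.1, -0.2], [0.3, 0.4], [-0.5, 0.5], [1.8, -0.3], [-1.4, -0.7]]
```

```bash
python3 nudge.py '[{"trans":[0.02,0.002,0.03],"rz":-0.007},{"trans":[0.035,0.002,0.06],"rz":-0.007},{"trans":[0.035,0.002,0.1],"rz":-0.007},{"trans":[0.035,0.002,0.14],"rz":-0.007},{"trans":[0.035,0.002,0.165],"rz":-0.007},{"trans":[0.035,0.002,0.172],"rz":-0.007},{"trans":[0.035,0.002,0.172],"rz":-0.007},{"trans":[0.035,0.002,0.172],"rz":-0.007}]'|head -2
python3 nudge.py '[{},{},{},{},{},{}]' 0.0475|tail -3
python3 nudge.py '[{},{}]' 0.0479; python3 st.py
python3 nudge.py '[{"trans":[-0.005,0,-0.009]},{"trans":[-0.010,0,-0.017]},{"trans":[-0.016,0,-0.025]},{"trans":[-0.023,0,-0.033]}]';python3 st.py
```

```text
clock: 5.5
ee_pos: [0.5759, -0.1237, 0.0265]
force: [-0.3, 2.0, 6.4]
width: 0.048
grasp_force: 20.5
clock: 6.17
ee_pos: [0.5773, -0.1237, 0.0287]
tcp_rot: [0.985, 0.174, 0.001, 0.0]
force: [-1.5, 1.3, 6.6]
width: 0.048
grasp_force: 16.8
[ 0.376  0.211 -0.12 ] 0.04799 16.84869110584259
clock: 6.5
ee_pos: [0.5532, -0.1315, 0.0598]
tcp_rot: [0.985, 0.174, -0.0, -0.0]
force: [-0.1, 0.6, -2.3]
width: 0.0475
grasp_force: 5.4
[ 0.204 -0.026 -0.063] 0.04747 5.437456369400024
```

It is pivoting: about half the weight is carried and the moment is small. I'll continue the arc.

```bash
python3 nudge.py '[{"trans":[-0.007,0,-0.007]},{"trans":[-0.015,0,-0.013]},{"trans":[-0.023,0,-0.018]},{"trans":[-0.032,0,-0.023]}]';python3 st.py
python3 nudge.py '[{"trans":[-0.009,0,-0.004]},{"trans":[-0.019,0,-0.007]},{"trans":[-0.029,0,-0.0085]},{"trans":[-0.038,0,-0.010]},{"trans":[-0.048,0,-0.011]}]';python3 st.py
```

```text
clock: 6.83
ee_pos: [0.5236, -0.1427, 0.0832]
tcp_rot: [0.985, 0.174, 0.0, -0.0]
force: [-0.7, 1.4, -2.6]
width: 0.048
grasp_force: 5.6
[ 0.382 -0.083 -0.077] 0.04801 5.5565958470106125
clock: 7.25
ee_pos: [0.4785, -0.1593, 0.094]
tcp_rot: [0.985, 0.174, 0.0, 0.0]
force: [0.2, 2.4, 1.0]
width: 0.0481
grasp_force: 7.4
[ 0.538 -0.07  -0.004] 0.04811 7.383579388260841
```

Run:
```python
from h import *
from bench import env, cams, probe_bus
d={n:cams.grab_frame(n) for n in("wrist","scene")};pickle.dump(d,open("f3.pkl","wb"))
a=d["wrist"]["color"][100:400,160:500];b=d["scene"]["color"][140:260,260:430]
b=cv2.resize(b,None,fx=2.5,fy=2.5);m=np.hstack([a,b]);cv2.imwrite("pics/g4.png",m[:,:,::-1])
```

```text
(no output)
```

View pics/g4.png

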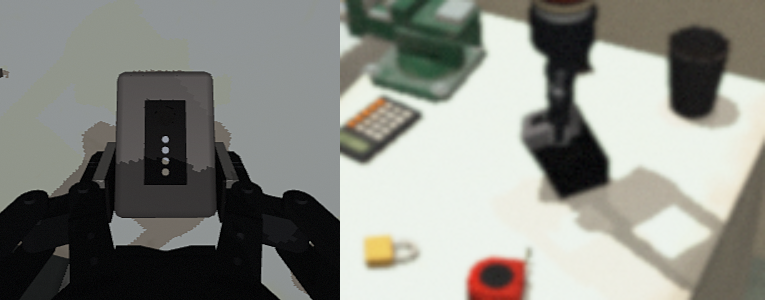

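Now about 60° up: the cap faces the wrist camera, and in the scene crop the foot edge is at (590,190). Finishing the arc to upright.

```bash
python3 nudge.py '[{"trans":[-0.010,0,0]},{"trans":[-0.020,0,0.001]},{"trans":[-0.030,0,0.004]},{"trans":[-0.038,0,0.007]},{"trans":[-0.046,0,0.01]},{"trans":[-0.048,0,0.011]},{"trans":[-0.048,0,0.011]}]';python3 st.py
python3 - <<'E'
from h import *
from bench import env, cams, probe_bus
d={n:cams.grab_frame(n) for n in("wrist","scene","top")};pickle.dump(d,open("f4.pkl","wb"))
W=d["wrist"];g=cv2.cvtColor(W["color"],cv2.COLOR_RGB2GRAY)
s=probe_bus.state();print(s["ee_pos"],s["force"])
# wrist profile down the middle column and across
c=325
print("col",[int(v) for v in g[120:340:4,c+25]]);
for r in(200,240,270): print("row",r,[int(v) for v in g[r,250:400:4]])
# predicted cap corners if upright centred under the tool, cap at z=.11
a=.35
for zz in(.11,):
  for off in(-.02,0,.02):
    P=place([s["ee_pos"][0]+off*np.cos(a),s["ee_pos"][1]+off*np.sin(a),a,0],[[.035,.024,zz],[.035,-.024,zz],[-.035,-.024,zz],[-.035,.024,zz]]);print(off,proj(W,P).round(0).tolist())
E
```

```text
clock: 7.93
ee_pos: [0.4327, -0.1758, 0.0815]
tcp_rot: [0.985, 0.174, -0.001, 0.0]
force: [-2.1, 0.1, -0.7]
width: 0.0479
grasp_force: 4.1
[-0.184  0.358 -0.012] 0.04792 4.091716781258583
[ 0.43382813 -0.17538535  0.08191568] [-1.5255324  -0.12872557  0.76115619]
col [154, 155, 155, 154, 155, 156, 154, 162, 4, 3, 2, 5, 5, 36, 37, 38, 73, 88, 96, 96, 97, 88, 87, 89, 88, 91, 90, 89, 88, 88, 89, 89, 88, 88, 88, 86, 86, 53, 55, 56, 55, 54, 56, 55, 55, 56, 55, 53, 54, 53, 47, 114, 112, 110, 101]
row 200 [150, 151, 154, 154, 155, 56, 85, 92, 92, 93, 92, 92, 92, 92, 91, 91, 90, 90, 90, 89, 89, 89, 90, 89, 87, 97, 96, 96, 96, 95, 94, 93, 77, 145, 153, 153, 154, 155]
row 240 [115, 114, 114, 113, 115, 121, 74, 91, 91, 89, 90, 90, 90, 44, 14, 17, 19, 17, 20, 20, 19, 19, 16, 17, 13, 89, 87, 86, 87, 86, 87, 79, 47, 115, 114, 114, 110, 155]
row 270 [10, 9, 58, 57, 54, 10, 45, 53, 57, 56, 57, 57, 56, 52, 11, 14, 9, 9, 104, 119, 4, 10, 10, 10, 5, 56, 72, 86, 85, 85, 86, 62, 2, 2, 58, 46, 52, 10]
-0.02 [[271.0, 254.0], [377.0, 253.0], [370.0, 370.0], [279.0, 370.0]]
0 [[268.0, 212.0], [380.0, 212.0], [372.0, 340.0], [277.0, 340.0]]
0.02 [[265.0, 167.0], [383.0, 167.0], [374.0, 308.0], [275.0, 308.0]]
```

```bash
cat > up.py <<'E'
from h import *
# rows of: cap front edge, cap rear edge, foot front edge -> offset of the foot along tool x, tilt, (lowest corner on height z0)
def uptilt(W,ee,a,rows,z0=0.):
    P=np.array([[.035,0,.11],[-.035,0,.11],[.035,0,0]])
    def pts(p):
        Q=R.from_euler("y",p[1]).apply(P);C=R.from_euler("y",p[1]).apply([[.035,0,0],[-.035,0,0]])
        Q=Q+[p[0],0,z0-C[:,2].min()];return place([ee[0],ee[1],a,0],Q)
    r=least_squares(lambda p:proj(W,pts(p))[:,1]-rows,[0.01,0.]);return r.x,r.fun
E
python3 - <<'E'
from up import *
d=pickle.load(open("f4.pkl","rb"))
print(uptilt(d["wrist"],[.4335,-.1755],.35,[184,322,151]))
E
```

```text
(array([0.00837711, 0.04500208]), array([-0.78600331,  2.32596931, -1.59698749]))
```

```bash
python3 nudge.py '[{},{},{"trans":[0.01,0,0]},{"trans":[0.01,0,0]},{"trans":[0.01,0,0]}]' 0.07;python3 - <<'E'
from up import *
from bench import env, cams, probe_bus
W=cams.grab_frame("wrist");pickle.dump(W,open("f5.pkl","wb"));s=probe_bus.state();print(s["ee_pos"])
g=cv2.cvtColor(W["color"],cv2.COLOR_RGB2GRAY)
print("col",[int(v) for v in g[150:380:3,350]])
for r in(220,260,280,300): print(r,[int(v) for v in g[r,250:400:3]])
E
```

```text
clock: 8.5
ee_pos: [0.4441, -0.1716, 0.0825]
tcp_rot: [0.985, 0.175, 0.0, 0.0]
force: [-0.2, 0.8, -0.0]
width: 0.0701
grasp_force: 0.0
[ 0.44384543 -0.17169974  0.08236562]
col [153, 152, 153, 152, 152, 110, 4, 4, 7, 5, 8, 5, 3, 3, 7, 8, 5, 15, 36, 37, 37, 39, 47, 68, 78, 83, 84, 84, 84, 84, 84, 83, 84, 84, 83, 83, 84, 83, 84, 90, 53, 53, 52, 54, 53, 53, 52, 53, 53, 53, 53, 52, 53, 54, 54, 53, 53, 53, 53, 53, 53, 51, 52, 51, 56, 80, 6, 10, 7, 10, 6, 7, 7, 7, 6, 8, 7]
220 [152, 151, 152, 152, 155, 138, 160, 91, 65, 71, 74, 76, 75, 75, 74, 73, 74, 74, 75, 75, 72, 74, 75, 75, 76, 76, 76, 75, 76, 74, 75, 74, 76, 75, 74, 73, 74, 74, 76, 74, 74, 76, 64, 164, 151, 153, 153, 151, 151, 152]
260 [2, 4, 2, 36, 114, 113, 113, 108, 55, 76, 86, 85, 86, 86, 86, 87, 86, 88, 7, 15, 14, 4, 12, 16, 22, 18, 22, 14, 11, 16, 14, 14, 14, 85, 83, 82, 83, 83, 82, 83, 81, 72, 48, 137, 110, 111, 113, 40, 6, 6]
280 [4, 8, 3, 0, 103, 101, 102, 102, 90, 49, 53, 56, 55, 55, 55, 54, 54, 56, 19, 8, 9, 4, 8, 5, 8, 7, 6, 8, 7, 8, 8, 12, 29, 54, 54, 54, 53, 53, 52, 52, 49, 43, 143, 152, 152, 152, 154, 0, 9, 3]
300 [3, 12, 153, 152, 154, 105, 111, 112, 115, 36, 50, 54, 53, 52, 53, 54, 54, 53, 41, 9, 10, 8, 9, 6, 0, 10, 5, 9, 10, 5, 10, 4, 41, 53, 52, 53, 52, 52, 52, 51, 49, 30, 112, 158, 152, 152, 152, 152, 153, 51]
```

```bash
python3 - <<'E'
from up import *
W=pickle.load(open("f5.pkl","rb"))
print(uptilt(W,[.4438,-.1717],.35,[218,346,165]))
E
python3 nudge.py '[{"trans":[-0.003,0,0.01]},{"trans":[-0.003,0,0.019]},{"trans":[-0.003,0,0.019]}]'|head -2
python3 nudge.py '[{},{},{},{},{},{}]' 0.03
python3 nudge.py '[{"trans":[0,0,-0.04]},{"trans":[0,0,-0.08]},{"trans":[0,0,-0.1]},{"trans":[0,0,-0.1]},{"trans":[0,0,-0.1]},{"trans":[0,0,-0.1]}]';python3 st.py
python3 - <<'E'
from bench import env, cams, probe_bus
import cv2
W=cams.grab_frame("wrist");s=probe_bus.state();print(s["ee_pos"],s["tcp_rot"])
g=cv2.cvtColor(W["color"],cv2.COLOR_RGB2GRAY)
print("col",[int(v) for v in g[150:380:3,350]])
for r in(240,300): print(r,[int(v) for v in g[r,250:400:3]])
E
```

```text
(array([-0.00331399,  0.01470161]), array([ 0.14654341, -0.56764632,  0.45364008]))
clock: 8.8
ee_pos: [0.4386, -0.172, 0.0604]
clock: 9.3
ee_pos: [0.4403, -0.1729, 0.063]
tcp_rot: [0.985, 0.174, -0.0, -0.0]
force: [0.2, -0.6, -3.1]
width: 0.0473
grasp_force: 63.0
clock: 9.8
ee_pos: [0.4391, -0.1721, 0.1607]
tcp_rot: [0.985, 0.174, -0.002, -0.001]
force: [-0.5, -0.2, -5.8]
width: 0.0474
grasp_force: 65.2
[ 0.031 -0.004 -0.024] 0.04739 65.17308354377747
[ 0.43880169 -0.17192648  0.16000353] [ 0.98474015  0.17400817 -0.00214878 -0.00183972]
col [176, 175, 175, 175, 173, 150, 7, 4, 8, 4, 7, 8, 8, 5, 7, 3, 7, 7, 5, 11, 42, 43, 45, 45, 47, 48, 70, 86, 91, 95, 97, 97, 97, 97, 97, 97, 98, 96, 98, 9, 6, 14, 21, 20, 22, 22, 22, 35, 34, 47, 46, 46, 50, 49, 48, 53, 53, 59, 59, 59, 67, 66, 66, 67, 65, 37, 10, 11, 13, 10, 12, 12, 14, 9, 11, 6, 13]
240 [174, 174, 179, 113, 70, 86, 96, 100, 100, 99, 100, 101, 100, 98, 99, 100, 98, 100, 99, 99, 99, 97, 99, 98, 98, 98, 98, 98, 98, 98, 99, 97, 95, 97, 97, 97, 97, 97, 96, 97, 95, 95, 96, 97, 99, 87, 105, 175, 175, 176]
300 [10, 9, 10, 11, 6, 4, 57, 61, 63, 64, 64, 63, 63, 64, 64, 65, 66, 3, 12, 9, 8, 14, 11, 11, 11, 10, 7, 11, 10, 13, 12, 6, 9, 6, 63, 63, 62, 62, 62, 62, 62, 61, 61, 57, 53, 9, 13, 12, 7, 15]
```

The pack is held upright: the cap face is level in the wrist view and the moment is near zero. Carrying it to a viewing point short of the dock.

```bash
python3 nudge.py '[{"trans":[0,0,-0.04]},{"trans":[0.02,-0.02,-0.07],"rz":0.05},{"trans":[0.03,-0.055,-0.09],"rz":0.1},{"trans":[0.04,-0.09,-0.11],"rz":0.15},{"trans":[0.05,-0.13,-0.12],"rz":0.2},{"trans":[0.06,-0.17,-0.12],"rz":0.25},{"trans":[0.07,-0.21,-0.12],"rz":0.3},{"trans":[0.075,-0.25,-0.12],"rz":0.35},{"trans":[0.08,-0.29,-0.12],"rz":0.4},{"trans":[0.09,-0.33,-0.12],"rz":0.451}]'
python3 - <<'E'
from bench import env, cams, probe_bus
import numpy as np
s=probe_bus.state();q=s["tcp_rot"];a=2*np.arctan2(q[1],q[0]);print(a,s["ee_pos"])
c,n=np.cos(a),np.sin(a);d=np.array([.393,.2665])-s["ee_pos"][:2]
print("dx,dy",d[0]*c+d[1]*n,d[0]*n-d[1]*c,"turn",a+.103)
E
```

```text
clock: 10.68
ee_pos: [0.4099, 0.1694, 0.2802]
tcp_rot: [0.999, -0.052, -0.002, 0.001]
force: [1.8, -0.2, -4.3]
width: 0.047
grasp_force: 65.4
-0.10388419436533143 [0.40988438 0.16938288 0.2802132 ]
dx,dy -0.026864154856972414 -0.09484268064201536 turn -0.0008841943653314366
```

```bash
cat > brass.py <<'E'
from h import *
from bench import env, cams, probe_bus
def look(tag):
    W=cams.grab_frame("wrist");pickle.dump(W,open(f"w_{tag}.pkl","wb"));s=probe_bus.state()
    print(tag,s["ee_pos"].round(4),"cam",(-R.from_rotvec(W["rvec"].ravel()).inv().apply(W["tvec"].ravel())).round(3),"bay at",proj(W,[.5223,.2531,.008]).round(1))
    h=cv2.cvtColor(W["color"],cv2.COLOR_RGB2HSV);m=cv2.inRange(h,(14,120,70),(32,255,255))
    n,l,st,c=cv2.connectedComponentsWithStats(m)
    for i in range(1,n):
        if st[i,4]>25:
            y,x=np.nonzero(l==i);(cx,cy),(w,hh),an=cv2.minAreaRect(np.c_[x,y].astype(np.float32));print(c[i].round(1),st[i].tolist(),round(w,1),round(hh,1),round(an,1))
E
python3 -c "from brass import *;look('a')"
python3 nudge.py '[{"trans":[-0.01,-0.038,0]},{"trans":[-0.02,-0.076,0]},{"trans":[-0.027,-0.095,0]},{"trans":[-0.027,-0.095,0]},{"trans":[-0.027,-0.095,0]}]'|head -2
python3 -c "from brass import *;look('b')"
```

```text
a [0.4084 0.1767 0.2802] cam [0.493 0.161 0.423] bay at [[253.2  80.6]]
[76.9 65.5] [27, 31, 105, 71, 4185] 56.0 91.4 70.2
[245.3  78.6] [243, 67, 6, 24, 100] 23.3 4.3 85.9
[261.8  78.3] [259, 67, 6, 24, 100] 23.3 4.2 86.4
[114.2  85.7] [98, 80, 34, 13, 60] 2.6 34.8 70.8
[456.8 111.9] [449, 109, 18, 8, 38] 2.0 18.4 68.2
[ 58.7 227.7] [32, 209, 52, 36, 1305] 35.0 51.0 90.0
[104.6 237.6] [87, 223, 36, 29, 738] 28.0 35.0 90.0
[ 10.2 300. ] [0, 290, 29, 25, 399] 17.8 33.3 56.3
[560.5 331.9] [521, 299, 96, 63, 2166] 100.1 54.6 41.0
[602.5 383.6] [554, 368, 86, 32, 1127] 31.0 85.0 90.0
clock: 11.15
ee_pos: [0.3936, 0.2654, 0.2803]
b [0.394  0.2647 0.2808] cam [0.477 0.257 0.423] bay at [[323.5  59.1]]
[151.1  40.9] [100, 4, 104, 74, 4551] 63.2 88.9 70.7
[315.5  57.1] [314, 45, 5, 25, 102] 24.0 4.0 90.0
[332.5  56.9] [331, 45, 5, 25, 101] 4.0 24.0 0.0
[532.3  91.5] [525, 89, 17, 7, 43] 3.0 17.1 68.2
[ 19.  182.4] [0, 131, 32, 92, 656] 31.0 91.0 0.0
[115.9 210.5] [92, 192, 47, 36, 1252] 35.0 46.0 90.0
[161.2 221.3] [146, 207, 33, 28, 704] 32.0 27.0 0.0
[ 20.6 300.2] [0, 284, 52, 40, 1004] 24.3 60.2 59.7
[593.8 334.1] [566, 300, 72, 59, 1038] 55.8 71.7 82.5
[604.1 381. ] [562, 364, 78, 36, 1347] 35.0 77.0 90.0
```

Run:
```python
from h import *
A=pickle.load(open("w_a.pkl","rb"));B=pickle.load(open("w_b.pkl","rb"));S=pickle.load(open("f0.pkl","rb"))
def ends(W,box):
    h=cv2.cvtColor(W["color"],cv2.COLOR_RGB2HSV);m=cv2.inRange(h,(14,120,70),(32,255,255));x,y,w,hh=box
    out=[]
    yy,xx=np.nonzero(m[y:y+hh,x:x+w]);k=np.polyfit(yy,xx,1)
    return [[np.polyval(k,t)+x,t+y] for t in(yy.min()-.5,yy.max()+.5)],[xx.mean()+x,yy.mean()+y]
o=[]
for ba,bb in(((243,67,6,24),(314,45,5,25)),((259,67,6,24),(331,45,5,25))):
    ea,ca=ends(A,ba);eb,cb=ends(B,bb)
    for u,v in zip(ea+[ca],eb+[cb]):
        X,e=tri(A,np.array(u),B,np.array(v));o.append(X);print(X.round(4),round(e,2))
o=np.array(o);print("centre",(o[2]+o[5])/2, "ends mean",o[[0,1,3,4]].mean(0))
for i in(0,3):
    v=o[i]-o[i+1];print("yaw",np.arctan2(v[1],v[0]),np.linalg.norm(v))
v=o[2]-o[5];print("yaw across",np.arctan2(-v[0],v[1]),np.linalg.norm(v))
print("f0 check",proj(S["top"],(o[2]+o[5])/2),proj(S["scene"],(o[2]+o[5])/2))
```

```text
[0.5405 0.2617 0.0077] 0.08
[0.5109 0.2648 0.008 ] 0.05
[0.5257 0.2632 0.0079] 0.06
[0.5383 0.2397 0.0077] 0.03
[0.5086 0.2426 0.0092] 0.03
[0.5238 0.2412 0.0083] 0.06
centre [0.5247477  0.25220596 0.00811086] ends mean [0.52456562 0.25222046 0.00815785]
yaw -0.10276847319700715 0.029713786744968773
yaw -0.09699354815660441 0.02982316199845902
yaw across -0.08947192273002934 0.022176018718114893
f0 check [[207.61476625 196.44903978]] [[264.99813722 305.68287201]]
```

Run:
```python
from up import *
W=pickle.load(open("f5.pkl","rb"))
print(uptilt(W,[.4438,-.1717],.35,[227,346,166],.02))
B=pickle.load(open("w_b.pkl","rb"));g=cv2.cvtColor(B["color"],cv2.COLOR_RGB2GRAY)
print([int(v) for v in g[150:380:3,350]])
from bench import env, cams, probe_bus
s=probe_bus.state();q=s["tcp_rot"];a=2*np.arctan2(q[1],q[0]);c,n=np.cos(a),np.sin(a);d=np.array([.5247,.2522])-s["ee_pos"][:2];print(a,s["ee_pos"],"dx,dy",d[0]*c+d[1]*n,d[0]*n-d[1]*c)
```

```text
(array([ 6.85865708e-03, -5.11506184e-09]), array([-8.75304244, 19.49553255, -8.20003455]))
[204, 205, 204, 204, 203, 175, 7, 7, 9, 9, 10, 9, 9, 12, 7, 10, 9, 8, 8, 15, 51, 52, 54, 56, 57, 60, 57, 103, 108, 113, 117, 116, 114, 116, 116, 116, 115, 116, 117, 15, 9, 26, 30, 14, 30, 29, 27, 45, 41, 56, 56, 56, 60, 60, 60, 67, 64, 71, 72, 71, 81, 80, 79, 78, 80, 46, 13, 14, 14, 12, 14, 13, 13, 15, 11, 16, 16]
-0.10020075875876319 [0.3940235  0.26468973 0.28076482] dx,dy 0.13127042627260319 -0.0006449058581916179
```

Run:
```python
from up import *
W=pickle.load(open("f5.pkl","rb"))
def fit(rows,z0):
    P=np.array([[.035,0,.11],[.035,0,0]])
    for free in(0,1):
        f=lambda p:proj(W,place([.4438,-.1717,.35,0],R.from_euler("y",p[1]*free).apply(P)+[p[0],0,z0]))[:,1]-rows
        r=least_squares(f,[0,0]);print(rows,r.x.round(4),r.fun.round(1))
fit([218,165],0);fit([229,166],.02);fit([229,166],.0175);fit([229,166],.0225)
# side width check -> cap height
for z in(.11,.13): print(z,proj(W,place([.4438,-.1717,.35,0],[[.035,.024,z],[.035,-.024,z],[0,.024,z],[0,-.024,z]])).round(0).tolist())
```

```text
[218, 165] [-0.002  0.   ] [ 0.7 -1.2]
[218, 165] [-0.003   0.0113] [ 0. -0.]
[229, 166] [0.0022 0.    ] [ 1.  -1.9]
[229, 166] [0.0007 0.015 ] [0. 0.]
[229, 166] [0.0011 0.    ] [ 0.7 -1.2]
[229, 166] [0.0002 0.0098] [0. 0.]
[229, 166] [0.0033 0.    ] [ 1.4 -2.5]
[229, 166] [0.0012 0.0201] [ 0. -0.]
0.11 [[269.0, 215.0], [379.0, 215.0], [273.0, 283.0], [375.0, 283.0]]
0.13 [[258.0, 235.0], [389.0, 235.0], [265.0, 313.0], [383.0, 313.0]]
```

Run:
```python
from h import *
from bench import env, cams, probe_bus
s=probe_bus.state();print(s["joint_pos"].round(3))
B=pickle.load(open("w_b.pkl","rb"))
print(R.from_rotvec(B["rvec"].ravel()).as_matrix().round(2).tolist())
c=B["color"].copy();cv2.imwrite("pics/w_b.png",c[:,:,::-1])
# bar outline: project bar points for several angles, dock pose
D=[.5247,.2522,-.099,0]
f0=pickle.load(open("f0.pkl","rb"))
for t in(1.7,1.8,1.9,2.0):
    P=place(D,[[.062-.128*np.cos(t),0,.128+.128*np.sin(t)]]);print(t,P.round(3),[proj(f0[n],P).round(1).tolist() for n in("top","scene")],proj(B,P).round(1))
```

```text
[ 4.350e-01 -3.400e-01  1.884e+00 -1.000e-03  1.601e+00  2.106e+00]
[[-0.1, -1.0, 0.0], [-0.94, 0.09, 0.33], [-0.33, 0.03, -0.95]]
1.7 [[0.603 0.244 0.255]] [[[174.1, 150.7]], [[225.8, 223.4]]] [[ 324.1 -232.9]]
1.8 [[0.615 0.243 0.253]] [[[175.4, 145.3]], [[221.7, 222.2]]] [[ 324.  -271.7]]
1.9 [[0.628 0.242 0.249]] [[[176.8, 140.3]], [[217.9, 221.5]]] [[ 324.  -306.6]]
2.0 [[0.639 0.241 0.244]] [[[178.4, 135.6]], [[214.4, 221.2]]] [[ 324.  -335.9]]
```

Bay centre is (0.525, 0.252), floor height 8.1 mm (it must be 8), yaw −0.10. The camera side of the gripper would meet the raised bar, so I make the half turn first.

```bash
python3 nudge.py '[{"rz":-0.12},{"rz":-0.24},{"rz":-0.36},{"rz":-0.48},{"rz":-0.6},{"rz":-0.72},{"rz":-0.84},{"rz":-0.96},{"rz":-1.08},{"rz":-1.2}]'|tail -4
python3 nudge.py '[{"rz":-0.12},{"rz":-0.24},{"rz":-0.36},{"rz":-0.48},{"rz":-0.6},{"rz":-0.72},{"rz":-0.84},{"rz":-0.96},{"rz":-1.08},{"rz":-1.2}]'|tail -4
python3 nudge.py '[{"rz":-0.12},{"rz":-0.24},{"rz":-0.36},{"rz":-0.48},{"rz":-0.6},{"rz":-0.72},{"rz":-0.742},{"rz":-0.742},{"rz":-0.742}]'
cat > rel.py <<'E'
# where the tool is in the dock's frame, and the step in tool axes to a dock point: rel.py X Y (m)
import sys,numpy as np
from bench import env, cams, probe_bus
s=probe_bus.state();q=s["tcp_rot"];a=2*np.arctan2(q[1],q[0]);c,n=np.cos(a),np.sin(a);y=-.099
o=np.array([.5247,.2522]);Q=np.array([[np.cos(y),-np.sin(y)],[np.sin(y),np.cos(y)]])
p=Q.T@(s["ee_pos"][:2]-o);d=o+Q@[float(v) for v in sys.argv[1:3]]-s["ee_pos"][:2]
print("dock xy",p.round(4),"z",s["ee_pos"][2].round(4),"a",a.round(4),"j",s["joint_pos"].round(2),"step",(d[0]*c+d[1]*n).round(4),(d[0]*n-d[1]*c).round(4),"F",s["force"].round(1),"w",round(float(s["width"]),4),"gf",round(s["grasp_force"],1))
E
python3 rel.py -0.0015 0
```

```text
tcp_rot: [0.852, 0.524, -0.001, 0.0]
force: [0.7, 0.1, -4.0]
width: 0.0474
grasp_force: 66.7
tcp_rot: [0.407, 0.913, -0.001, -0.0]
force: [-0.4, -0.7, -5.1]
width: 0.0474
grasp_force: 66.7
clock: 13.62
ee_pos: [0.3949, 0.2644, 0.2827]
tcp_rot: [0.052, 0.999, -0.0, -0.0]
force: [0.5, 0.3, -4.4]
width: 0.0471
grasp_force: 66.7
dock xy [-0.1304 -0.0007] z 0.2827 a 3.0372 j [ 0.43 -0.34  1.88 -0.    1.6  -1.03] step -0.1289 0.0014 F [ 0.5  0.3 -4.4] w 0.0471 gf 66.7
```

```bash
python3 nudge.py '[{"trans":[-0.04,0.001,0]},{"trans":[-0.08,0.001,0]},{"trans":[-0.115,0.001,0]},{"trans":[-0.132,0.001,0]},{"trans":[-0.132,0.001,0]},{"trans":[-0.132,0.001,0.04]},{"trans":[-0.132,0.001,0.08]},{"trans":[-0.132,0.001,0.12]},{"trans":[-0.132,0.001,0.14]},{"trans":[-0.132,0.001,0.15]}]'|head -2
python3 nudge.py '[{},{}]'|tail -3;python3 rel.py 0.0015 0
```

```text
clock: 14.45
ee_pos: [0.5226, 0.2517, 0.1278]
force: [0.1, -0.2, -3.9]
width: 0.0473
grasp_force: 66.5
dock xy [0.0018 0.001 ] z 0.1343 a 3.0402 j [ 0.32  0.03  1.8   0.    1.31 -1.15] step 0.0003 -0.001 F [ 0.1 -0.2 -3.9] w 0.0473 gf 66.5
```

```bash
python3 nudge.py '[{"trans":[0,-0.001,0.015]},{"trans":[0,-0.001,0.025]},{"trans":[0,-0.001,0.032]},{"trans":[0,-0.001,0.038]},{"trans":[0,-0.001,0.038]}]'|tail -3;python3 rel.py 0.0015 0
python3 nudge.py '[{"trans":[0,0,0.004]},{"trans":[0,0,0.008]},{"trans":[0,0,0.012]},{"trans":[0,0,0.012]}]'|tail -3;python3 rel.py 0.0015 0
```

```text
force: [-0.8, 0.1, -5.4]
width: 0.0472
grasp_force: 66.9
dock xy [ 0.0008 -0.0004] z 0.0944 a 3.0407 j [ 0.32  0.08  1.83  0.    1.24 -1.15] step -0.0007 0.0004 F [-0.8  0.1 -5.4] w 0.0472 gf 66.9
force: [-0.3, -0.8, -5.3]
width: 0.0476
grasp_force: 66.9
dock xy [ 0.0009 -0.0004] z 0.0824 a 3.0408 j [ 0.32  0.09  1.83 -0.    1.22 -1.15] step -0.0006 0.0004 F [-0.3 -0.8 -5.3] w 0.0476 gf 66.9
```

Already 22 mm inside the well without contact. Going down to the floor.

```bash
python3 nudge.py '[{"trans":[0,0,0.004]},{"trans":[0,0,0.008]},{"trans":[0,0,0.011]},{"trans":[0,0,0.013]},{"trans":[0,0,0.013]}]'|tail -3;python3 rel.py 0.0015 0
```

```text
force: [-2.9, -0.1, 0.9]
width: 0.0478
grasp_force: 67.4
dock xy [ 0.0016 -0.0001] z 0.0711 a 3.0408 j [ 0.32  0.11  1.84 -0.    1.2  -1.15] step 0.0001 0.0001 F [-2.9 -0.1  0.9] w 0.0478 gf 67.4
```

```bash
python3 nudge.py '[{"trans":[0,0,0.002]},{"trans":[0,0,0.003]},{"trans":[0,0,0.003]}]'|tail -3;python3 rel.py 0.0015 0
python3 nudge.py '[{},{},{}]' 0.07 |tail -3
python3 nudge.py '[{"trans":[0,0,-0.04]},{"trans":[0,0,-0.08]},{"trans":[0,0,-0.12]},{"trans":[0,0,-0.16]},{"trans":[0,0,-0.2]},{"trans":[0,0,-0.2]},{"trans":[0,0,-0.2]}]' 0 ;python3 rel.py 0.12 0
```

```text
force: [-10.2, -3.5, 15.6]
width: 0.0476
grasp_force: 69.2
dock xy [ 0.0018 -0.    ] z 0.0711 a 3.041 j [ 0.32  0.11  1.84 -0.    1.2  -1.15] step 0.0003 0.0 F [-10.2  -3.5  15.6] w 0.0476 gf 69.2
force: [0.4, 0.5, -0.7]
width: 0.0697
grasp_force: 0.0
clock: 16.87
ee_pos: [0.528, 0.2525, 0.2716]
tcp_rot: [0.05, 0.999, 0.001, 0.004]
force: [0.5, 0.2, -0.2]
width: -0.0003
grasp_force: 0.0
dock xy [0.0032 0.0006] z 0.2716 a 3.0408 j [ 0.32 -0.07  1.67  0.    1.54 -1.15] step -0.1168 -0.0004 F [ 0.5  0.2 -0.2] w -0.0003 gf 0.0
```

The pack is home: it stopped firm at TCP 0.071 (expected 0.0705) and carried 15 N. Now the shut fingers go over and behind the bar.

```bash
python3 nudge.py '[{"trans":[0,0,-0.04]},{"trans":[-0.03,0,-0.045]},{"trans":[-0.06,0,-0.045]},{"trans":[-0.09,0,-0.045]},{"trans":[-0.12,0,-0.045]},{"trans":[-0.13,0,-0.03]},{"trans":[-0.13,0,0]},{"trans":[-0.13,0,0.03]},{"trans":[-0.13,0,0.06]},{"trans":[-0.13,0,0.06]}]'
python3 nudge.py '[{},{}]'|tail -3;python3 rel.py 0.016 0
```

```text
clock: 17.7
ee_pos: [0.6506, 0.2374, 0.1955]
tcp_rot: [0.051, 0.999, -0.002, -0.008]
force: [-0.5, -0.5, -1.3]
width: -0.0004
grasp_force: 0.0
force: [0.1, -0.2, 0.7]
width: 0.0
grasp_force: 0.0
dock xy [ 0.1317 -0.0003] z 0.2079 a 3.0408 j [ 0.24  0.23  1.45  0.    1.45 -1.23] step 0.1157 0.0001 F [ 0.1 -0.2  0.7] w 0.0 gf 0.0
```

Behind the bar without contact. Pulling it over slowly.

```bash
python3 nudge.py '[{"trans":[0.015,0,0]},{"trans":[0.03,0,0]},{"trans":[0.042,0,0]},{"trans":[0.054,0,0]},{"trans":[0.066,0,0]},{"trans":[0.078,0,0]},{"trans":[0.09,0,0]},{"trans":[0.1,0,0]},{"trans":[0.108,0,0]},{"trans":[0.116,0,0]}]'|tail -3;python3 rel.py 0.0005 0
python3 nudge.py '[{"trans":[0.008,0,0.006]},{"trans":[0.016,0,0.013]},{"trans":[0.022,0,0.02]},{"trans":[0.028,0,0.028]},{"trans":[0.033,0,0.037]},{"trans":[0.037,0,0.046]}]'|tail -3;python3 rel.py -0.03 0
```

```text
force: [0.4, 0.1, 0.4]
width: 0.0002
grasp_force: 0.4
dock xy [0.0157 0.0001] z 0.2093 a 3.0408 j [ 0.31 -0.    1.71 -0.    1.43 -1.16] step 0.0152 -0.0001 F [0.4 0.1 0.4] w 0.0002 gf 0.4
force: [0.7, 0.1, 0.3]
width: 0.0001
grasp_force: 0.3
dock xy [-0.0224 -0.0003] z 0.1599 a 3.0409 j [ 0.34 -0.04  1.83 -0.    1.35 -1.13] step 0.0076 0.0003 F [0.7 0.1 0.3] w 0.0001 gf 0.3
```

```bash
python3 nudge.py '[{"trans":[0.003,0,0.006]},{"trans":[0.006,0,0.011]},{"trans":[0.009,0,0.015]},{"trans":[0.01,0,0.016]}]'|tail -3;python3 rel.py -0.036 0
python3 nudge.py '[{"trans":[0.002,0,0.003]},{"trans":[0.004,0,0.006]},{"trans":[0.004,0,0.006]}]'|tail -3;python3 rel.py -0.036 0
```

```text
force: [-0.2, -0.8, 0.6]
width: 0.0002
grasp_force: 0.2
dock xy [-0.032  -0.0003] z 0.1444 a 3.0409 j [ 0.34 -0.04  1.86 -0.    1.33 -1.13] step 0.004 0.0003 F [-0.2 -0.8  0.6] w 0.0002 gf 0.2
force: [0.6, -0.6, -0.4]
width: -0.0002
grasp_force: 0.7
dock xy [-0.0355  0.    ] z 0.1397 a 3.0406 j [ 0.35 -0.05  1.87  0.    1.32 -1.12] step 0.0005 -0.0 F [ 0.6 -0.6 -0.4] w -0.0002 gf 0.7
```

No resistance where the tip should meet the nose, so I must look (last picture).

Run:
```python
from h import *
from bench import env, cams, probe_bus
d={n:cams.grab_frame(n) for n in("wrist","scene","top")};pickle.dump(d,open("f6.pkl","wb"))
a=d["wrist"]["color"][80:400,120:520];b=cv2.resize(d["scene"]["color"][210:355,205:325],None,fx=3.2,fy=3.2,interpolation=2)
c=cv2.resize(d["top"]["color"][135:240,160:290],None,fx=2.4,fy=2.4)
m=np.zeros((590,800,3),np.uint8);m[:320,:400]=a;m[:b.shape[0],400:400+b.shape[1]]=b;m[325:325+c.shape[0],:c.shape[1]]=c
cv2.imwrite("pics/last.png",m[:,:,::-1])
```

```text
(no output)
```

View pics/last.png

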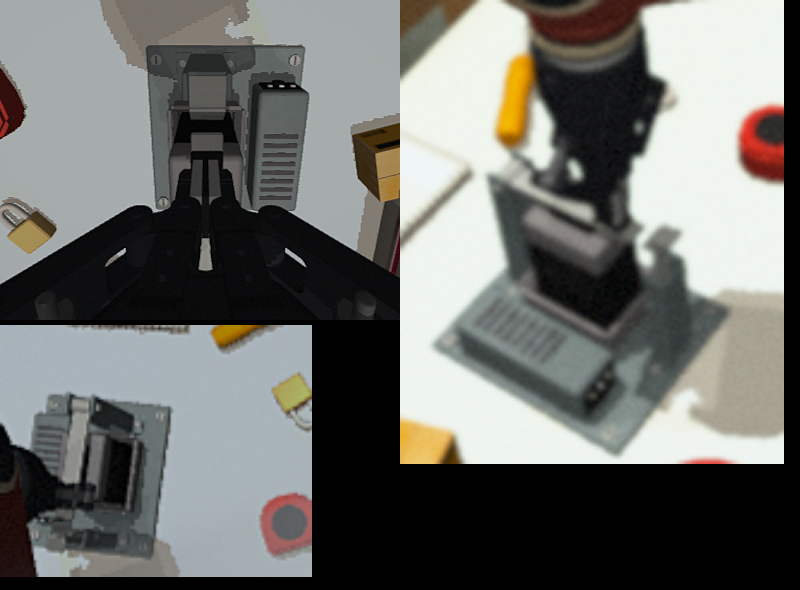

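The picture shows the pack in the bay and the bar over it, nearly level, with its tip near the catch (scene crop about (640,235)) and the fingers on it. Now the press.

```bash
python3 nudge.py '[{"trans":[0,0,0.001]},{"trans":[0,0,0.002]},{"trans":[0,0,0.003]},{"trans":[0,0,0.003]}]'|tail -3;python3 rel.py -0.036 0
python3 nudge.py '[{"trans":[0,0,0.001]},{"trans":[0,0,0.002]},{"trans":[0,0,0.003]},{"trans":[0,0,0.003]}]'|tail -3;python3 rel.py -0.036 0
```

```text
force: [-0.2, 0.0, -0.7]
width: -0.0001
grasp_force: 0.0
dock xy [-0.0362 -0.0003] z 0.1354 a 3.0409 j [ 0.35 -0.04  1.87  0.    1.31 -1.12] step -0.0002 0.0003 F [-0.2  0.  -0.7] w -0.0001 gf 0.0
force: [-4.1, -1.5, 6.8]
width: -0.0002
grasp_force: 3.4
dock xy [-0.0359 -0.0002] z 0.1343 a 3.0409 j [ 0.35 -0.04  1.87  0.    1.31 -1.12] step 0.0001 0.0002 F [-4.1 -1.5  6.8] w -0.0002 gf 3.4
```

```bash
python3 nudge.py '[{"trans":[0,0,0.001]},{"trans":[0,0,0.002]}]'|tail -3;python3 rel.py -0.036 0
python3 nudge.py '[{"trans":[0,0,0.001]},{"trans":[0,0,0.002]}]'|tail -3;python3 rel.py -0.036 0
```

```text
force: [-9.0, -3.5, 17.3]
width: 0.0003
grasp_force: 9.2
dock xy [-0.0358 -0.0001] z 0.134 a 3.041 j [ 0.35 -0.04  1.87  0.    1.31 -1.12] step 0.0002 0.0001 F [-9.  -3.5 17.3] w 0.0003 gf 9.2
force: [-13.4, -4.2, 25.6]
width: -0.0002
grasp_force: 13.1
dock xy [-0.0358  0.    ] z 0.1337 a 3.0412 j [ 0.35 -0.04  1.87  0.    1.31 -1.12] step 0.0002 -0.0 F [-13.4  -4.2  25.6] w -0.0002 gf 13.1
```

A hard stop at pad height 0.134 (shut is 0.1345; on the nose it would be 0.143). Lifting away and checking the pad's place in the wrist image.

```bash
python3 nudge.py '[{"trans":[0,0,-0.01]},{"trans":[0,0,-0.03]},{"trans":[0,0,-0.06]},{"trans":[0,0,-0.1]},{"trans":[0,0,-0.14]},{"trans":[0.04,0,-0.15]},{"trans":[0.08,0,-0.15]},{"trans":[0.1,0,-0.15]},{"trans":[0.1,0,-0.15]},{"trans":[0.1,0,-0.15]}]'|tail -3
python3 - <<'E'
from h import *
from bench import env, cams, probe_bus
D=[.5247,.2522,-.099,0]
for n in("wrist","top","scene"):
    f=cams.grab_frame(n);g=cv2.cvtColor(f["color"],cv2.COLOR_RGB2GRAY)
    for t in(0,.09):
        r=np.arange(.01,.136,.004);P=place(D,np.c_[.062-r*np.cos(t),0*r,.1305+r*np.sin(t)]);u=proj(f,P)
        print(n,t,u[[0,-1]].round(0).tolist(),cv2.remap(g,u[None].astype(np.float32),None,1)[0].tolist())
    for t in(0,.09):
        u=proj(f,place(D,[[.062-.098*np.cos(t),y,.1345+.098*np.sin(t)] for y in np.arange(-.02,.021,.002)]));print(" across pad",t,cv2.remap(g,u[None].astype(np.float32),None,1)[0].tolist())
s=probe_bus.state();print(s["clock"],s["force"])
E
```

```text
force: [0.6, 0.9, 0.0]
width: -0.0001
grasp_force: 0.0
wrist 0 [[325.0, 325.0], [325.0, 236.0]] [130, 129, 132, 3, 15, 15, 17, 16, 15, 13, 17, 15, 15, 15, 14, 14, 16, 16, 9, 6, 7, 7, 8, 8, 7, 7, 7, 6, 9, 7, 67, 121]
wrist 0.09 [[325.0, 325.0], [325.0, 241.0]] [131, 129, 130, 104, 13, 16, 15, 16, 16, 14, 13, 17, 15, 15, 15, 14, 16, 16, 16, 14, 8, 9, 6, 5, 7, 8, 7, 6, 8, 6, 6, 3]
 across pad 0 [9, 22, 53, 53, 53, 53, 54, 54, 24, 4, 6, 9, 43, 54, 52, 53, 53, 54, 37, 7, 10]
 across pad 0.09 [9, 17, 57, 52, 53, 53, 53, 54, 14, 8, 8, 7, 41, 54, 53, 52, 53, 53, 46, 5, 9]
top 0 [[194.0, 172.0], [187.0, 220.0]] [133, 142, 141, 141, 138, 141, 142, 141, 142, 141, 142, 143, 143, 142, 143, 142, 142, 143, 147, 90, 20, 24, 26, 26, 20, 46, 134, 149, 84, 80, 93, 97]
top 0.09 [[194.0, 172.0], [185.0, 220.0]] [130, 142, 140, 142, 139, 141, 141, 142, 142, 143, 145, 143, 144, 143, 143, 143, 142, 144, 147, 131, 15, 23, 23, 25, 24, 39, 127, 145, 83, 78, 91, 94]
 across pad 0 [68, 64, 58, 44, 43, 47, 42, 17, 27, 27, 24, 22, 22, 22, 26, 43, 73, 86, 96, 101, 104]
 across pad 0.09 [73, 58, 48, 50, 52, 25, 26, 28, 25, 23, 23, 21, 24, 40, 77, 86, 93, 99, 104, 103, 102]
scene 0 [[243.0, 265.0], [284.0, 286.0]] [194, 201, 201, 202, 203, 202, 200, 202, 203, 204, 203, 204, 203, 203, 205, 204, 203, 196, 140, 55, 29, 29, 26, 27, 52, 142, 191, 181, 152, 134, 119, 113]
scene 0.09 [[242.0, 265.0], [284.0, 283.0]] [191, 200, 198, 202, 202, 203, 201, 201, 200, 200, 202, 201, 200, 201, 199, 197, 197, 197, 195, 150, 76, 35, 32, 34, 36, 41, 117, 197, 220, 217, 200, 185]
 across pad 0 [243, 241, 237, 222, 191, 146, 101, 63, 40, 28, 29, 29, 25, 33, 48, 72, 89, 97, 106, 117, 133]
 across pad 0.09 [243, 243, 243, 243, 241, 235, 217, 181, 138, 95, 58, 38, 30, 28, 29, 31, 40, 57, 81, 89, 90]
21.9167 [ 0.47636791 -0.91663528  0.230287  ]
```

In both the scene and top views the dark pad is centred on the level-bar prediction, and off-centre for the nose-resting one. The bar is shut and the robot is clear.

```bash
python3 -c "from bench import env, cams, probe_bus;print(env.job_done())"
```

```text
the job is handed in; nothing more can be done
None
```

The battery pack is fully home in the bay, standing upright with its contacts down, and the bar is pressed level under the catch. I handed the job in at about 22 s with the arm clear; the pack slipped once while I was turning it upright, dropping several centimetres onto the worktop, and was regrasped.

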